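Lock back the sprung belt tensioner

TASK

The belt is off this drive unit: lock its sprung tension wheel back, ready for the new belt. Put the red-headed pin down through the eye of the tension arm, swing the arm back against its spring, and hold it there while you seat the pin in the hole of the lock plate underneath; let go once the pin is fully home and holds the arm. Do not strain the pin, wind the arm onto its back stop or let it fly back, and leave the other things on the bench alone.

Things in the scene. Friction and masses are not known exactly. Their poses are not given: they have to be found in the camera images.
- drive_unit: belt-drive training unit fixed to the bench: aluminium mounting plate 340 (x) x 320 (y) x 10 mm on two rails, plate top 100 mm above the bench; two bare toothed pulleys on its far (+x) half, up to 162 mm above the bench; the tensioner turns on the near half. Origin: centre of its underside; x points to the pulley side, z up
- pivot (a point): vertical axis of the tension arm, at plate-top height (100 mm above the bench); hub 64 mm across, 58 mm tall. Under the eye's path lies a flat steel lock plate, its top 14 mm above the unit's plate and 3 mm below the eye lug; in it the round lock hole, 14 mm wide and 14 mm deep with a 1.5 mm lead-in, 110 mm from this axis. z up
- tensioner (a joint): turn of the tension arm, rad, clockwise from above. 0 = on its rest stop, where a torsion spring holds it (0.16 N m at 0, 0.41 at 1.0 rad: 1.5 to 4 N felt at the eye). The lock hole comes under the eye somewhere from 0.66 to 1.12: the lock plate is adjustable, its setting not given, so feel or look for it. Back stop at 1.3; beyond 1.2 counts as wound onto it
- eye (a point): centre of the top face of the eye, a 36 x 36 x 22 mm grey lug on the arm, 110 mm from the pivot axis, its top 39 mm above the unit's plate; at joint 0 it lies 240 degrees counter-clockwise from the unit's +x, seen from the pivot. Vertical hole 13.5 mm wide with 2 mm lead-in; a small sprung ball in its wall grips the pin lightly (2 to 4 N): push the pin, by itself it only creeps down. z up
- lock_pin: locking pin, about 50 g: red round head 22 mm across, 40 mm tall, on a steel shank 12 mm across, 37 mm long, with bevelled end. Origin: lower end of the shank; z towards the head. It starts upright in the stand, head resting on the stand's top. In the eye with its end on the lock plate its head is 12 mm above the eye; fully home in the lock hole its head sits on the eye
- pin_stand: fixed grey block 170 (x) x 60 (y) x 45 mm with two holes 90 mm apart along its x, one for each pin. Origin: centre of its underside
- slim_pin: blue-headed slimmer pin (9 mm shank, same head and length) in the other hole of the stand; not needed. Origin: lower end of the shank
- multimeter: orange hand-held meter 165 x 82 x 45 mm lying on the bench, not needed. Origin: centre of its underside
- spare_pulley: loose dark pulley ring 60 mm across, 24 mm tall, lying flat on the bench, not needed. Origin: centre of its underside
- screwdriver: screwdriver 190 mm long lying on the bench, not needed
- wheel (a point): centre of the top face of the black tension wheel, 50 mm across, 24 mm tall, at the end of the arm's other limb, 85 mm from the pivot axis and a quarter turn on from the eye; turns with the arm
Mind the look-alikes: they are no part of the job. Several things have the shape of the lock_pin; the one meant has the colours described above.

How it is judged:
By the outcome, as a careful person would: the job done as asked, in the order asked, and still so for the second after the job is handed in, with the robot touching nothing.
It also fails if it takes over 72 s, if anything falls off the work surface, if the arm or the gripper's body presses on something with over 40 N, if the wrist force passes 120 N, or if a joint passes its speed limit or range.

ROBOT

A 6-joint arm with a two-finger parallel gripper is mounted at the origin on the work surface. World frame = base frame: x ahead of the robot, y to its left, z up, the work surface at z = 0. Lengths are in mm, angles in rad, forces in N, time in s.
With the tool pointing down it reaches from about 400 to 925 mm from the base axis. Payload 12.5 kg.
Tool frame: the origin (TCP) lies at the very end of the fingers, on their centre line; the grasp point (between the pads) lies 19 mm behind it; z points along the fingers, y is the direction in which the jaws open and shut (so a half turn about z gives the same grasp; the last joint's range is limited). The gripper opens to 95 mm and grips with 3 to 60 N. Pads are 20 mm wide; open, the fingers measure 119 mm over their backs; the gripper's body (75 mm by 180 mm) begins 59 mm behind the grasp point.
Start: joints at [1.08, 0.491, 1.559, -0, 1.092, -0.106], TCP at [234.594, 579.321, 214.661] pointing down, gripper open.
Joint ranges: [-3.1, 3.1], [-0.84, 2.19], [0.05, 2.79], [-1.13, 4.28], [0.06, 2.93], [-2.69, 2.69]. Speed limits (rad/s): [2.22, 2.22, 2.79, 3.14, 3.14, 3.14].

INTERFACE

Orientations are given as [roll, pitch, yaw] about the fixed x, y, z axes, in that order (R = Rz(yaw) Ry(pitch) Rx(roll)).
In Python, from cell import env, read_camera, get_calibration gives the robot as it stands.
- The arm moves only by the tool arm_command, never from a script. Its argument "targets" is a list of rows, each a list of 3 entries, a list of its own where there are three numbers: the turn, a rotation vector about the tool's x, y, z in rad, then the shift along the tool's x, y, z in m, then the closure in counts, from 0 (fully open) to 255 (shut). In form: [[[rx, ry, rz], [tx, ty, tz], fingers], ...]. A call has 1 to 8 rows; each row is the pose to reach, as a shift and turn from the pose commanded when the call began, along the tool's axes at that moment; what a row does not reach only later rows make up. A row lasts 1/10 s, in which the tool goes at most 50 mm and 8.59 degrees, less where a joint would pass 70% of its speed; a pose out of reach is approached as far as the arm can. A call with a gripper value outside its range is refused whole. The fingers move at their own pace and stop on an object; the grip force is fixed at half the most. Time passes only in rows, so rows that repeat a pose let the fingers close. It gives the time, the measured TCP pose, the force and the opening at its end, in the units of the state.
- env.state(): the state, without advancing time (a new reading comes with each control period).
- read_camera(name): name is "side" or "top"; returns (picture, depth): 480x640x3 uint8, blue, green, red; 480x640 float32, mm along the optical axis (not along the pixel's ray), 0 where there is no reading.
- get_calibration(name): a dict with "vfov" (degrees; the focal length in pixels is half the picture's height over the tangent of half this angle, whatever the lens; pixels are square), "cx", "cy" (the principal point, pixels), "world_from_camera" (4x4, takes a point from camera to world coordinates). Camera axes: x right, y down, z forward; pixel columns grow to the right and rows downward; lengths in mm; the calibration is good to about 2 mm. A picture is of the moment at which its call begins. get_calibration takes no time and is no camera call.
- env.job_done(): hands the job in, once; it reports no verdict.
The state is a dict: "t": time; "joints": joint angles; "qvel": joint speeds; "tau": joint torques, N m; "eef_pos": TCP position; "tcp_rot": TCP orientation; "ft_force": force on the tool from outside, world axes, zero at the start; "moment": the same for the moment, N m; "opening": opening from 0.0 (shut) to 1.0 (fully open).
Only numpy, scipy, OpenCV 4.12 (cv2) and the standard library are available. Lean on these libraries where they do the work, as an engineer would, in place of code of your own. Each camera call takes 0.05 s, during which the arm holds its last target.

## Working session

There is one attempt and no reset: what is moved stays moved. The work goes in short steps, Python scripts to look and compute and a tool call to move; the robot and the scene stay as the last step left them, time stands still between calls to the robot, and variables do not carry over. Pictures are saved under pics/ and viewed, and the job is handed in when it is done.

Besides the shell and the picture viewer there is one more tool, called as name(argument=value, ...) on one line, values as JSON. arm_command: Moves the arm, as the interface text tells. Its arguments: {"type":"object","properties":{"targets":{"type":"array"}},"required":["targets"]}

```bash
ls; mkdir -p pics
python3 - <<'E'
from cell import env, read_camera, get_calibration
import cv2, numpy as np
for n in ("side","top"):
    p,d=read_camera(n); cv2.imwrite(f"pics/{n}0.png",p); np.save(f"pics/{n}0.npy",d)
    c=get_calibration(n); print(n,c["vfov"],c["cx"],c["cy"]); print(np.round(np.array(c["world_from_camera"]),3))
s=env.state(); print(s)
E
```

```text
pics
side 49.862258457864144 320.31235860408043 242.94451350463567
[[ 9.76000e-01 -1.25000e-01  1.78000e-01  3.49129e+02]
 [-2.17000e-01 -5.84000e-01  7.82000e-01 -9.10541e+02]
 [ 6.00000e-03 -8.02000e-01 -5.97000e-01  7.98913e+02]
 [ 0.00000e+00  0.00000e+00  0.00000e+00  1.00000e+00]]
top 46.837678107481494 318.55386687737416 240.34741261235192
[[-2.000000e-03 -9.970000e-01  7.800000e-02  4.599500e+02]
 [-1.000000e+00  2.000000e-03  1.100000e-02 -3.833000e+00]
 [-1.100000e-02 -7.800000e-02 -9.970000e-01  1.377011e+03]
 [ 0.000000e+00  0.000000e+00  0.000000e+00  1.000000e+00]]
{'t': 0.1, 'joints': array([ 1.08042606e+00,  4.91537372e-01,  1.55939144e+00,  1.24016351e-05,
        1.09172518e+00, -1.05571395e-01]), 'qvel': array([-6.86346389e-04, -7.80310722e-05, -1.72523408e-03, -1.05564398e-03,
        2.11212176e-04, -3.67641377e-04]), 'tau': array([ 2.93038473e-03, -6.13624191e+01, -2.58606094e+01,  6.94018649e-02,
        4.70126560e-02, -4.60403351e-05]), 'eef_pos': array([234.46235828, 579.11557907, 214.09551611]), 'tcp_rot': array([-3.14053838e+00, -1.22776976e-04,  2.75678799e+00]), 'ft_force': array([-0.18672094,  0.00438194, -0.18164264]), 'moment': array([ 0.10725852,  0.05741157, -0.01347118]), 'opening': 0.9996733610203083}
```

View pics/side0.png

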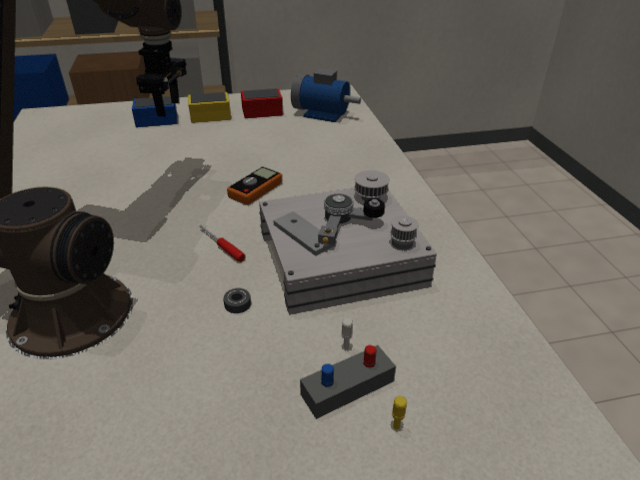

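View pics/top0.png

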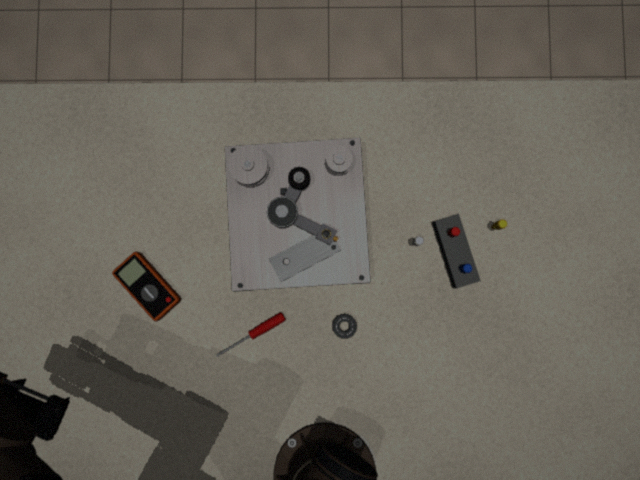

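Run:
```python
import cv2
t=cv2.imread("pics/top0.png"); s=cv2.imread("pics/side0.png")
cv2.imwrite("pics/t1.png",cv2.resize(t[130:300,215:385],None,fx=3.5,fy=3.5,interpolation=cv2.INTER_CUBIC))
cv2.imwrite("pics/s1.png",cv2.resize(s[170:310,250:440],None,fx=4,fy=4,interpolation=cv2.INTER_CUBIC))
cv2.imwrite("pics/t2.png",cv2.resize(t[190:310,390:530],None,fx=4,fy=4,interpolation=cv2.INTER_CUBIC))
```

```text
(no output)
```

View pics/t1.png

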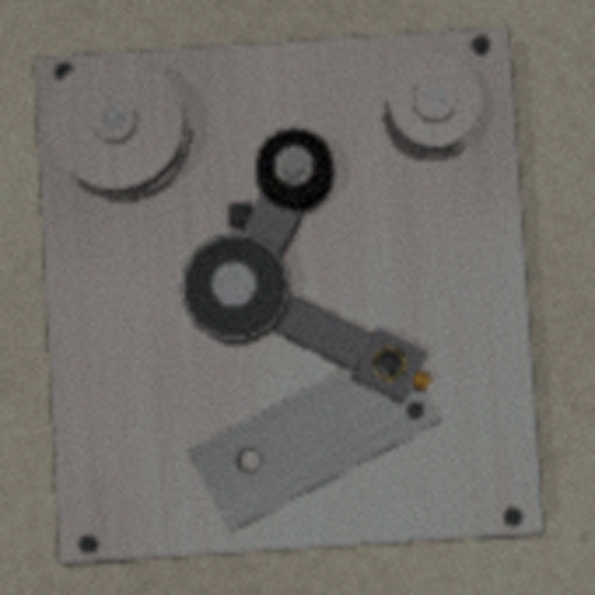

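View pics/s1.png

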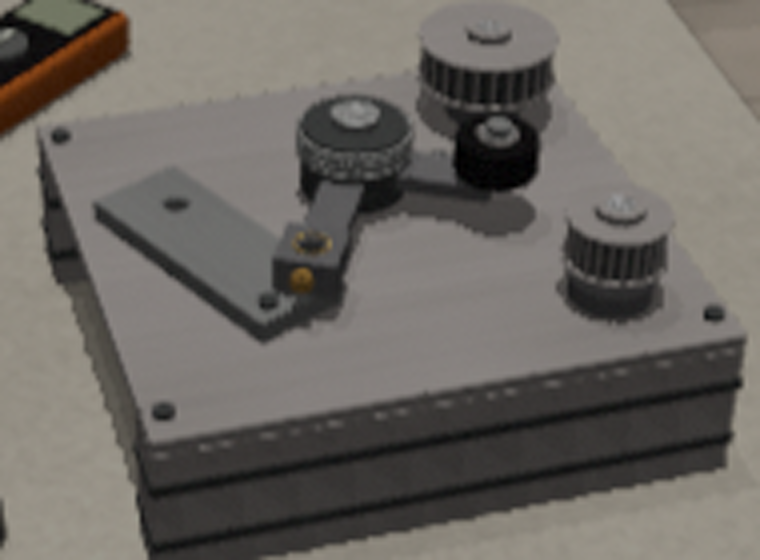

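View pics/t2.png

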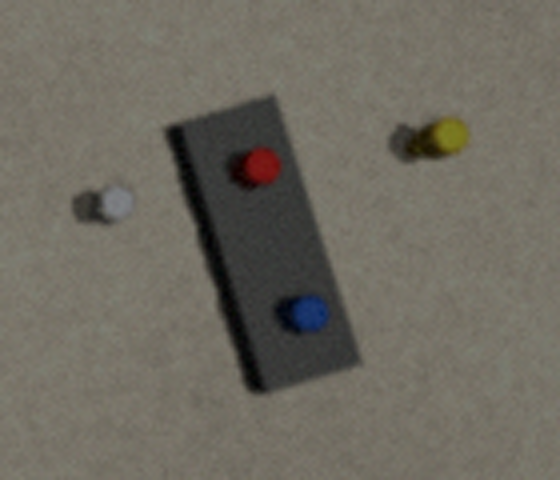

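```bash
cat > h.py <<'E'
import numpy as np, cv2
from cell import env, read_camera, get_calibration
from scipy.spatial.transform import Rotation as R
def ray(n,u,v):
    c=get_calibration(n); f=240/np.tan(np.radians(c["vfov"])/2); T=np.array(c["world_from_camera"])
    d=T[:3,:3]@np.array([(u-c["cx"])/f,(v-c["cy"])/f,1.]); return T[:3,3],d
def onz(n,u,v,z):
    o,d=ray(n,u,v); return o+d*(z-o[2])/d[2]
def tri(a,b):
    o1,d1=ray("top",*a); o2,d2=ray("side",*b)
    s=np.linalg.lstsq(np.c_[d1,-d2],o2-o1,rcond=None)[0]
    p,q=o1+s[0]*d1,o2+s[1]*d2; return (p+q)/2, np.linalg.norm(p-q)
def proj(n,P):
    c=get_calibration(n); f=240/np.tan(np.radians(c["vfov"])/2); T=np.linalg.inv(np.array(c["world_from_camera"]))
    p=T[:3,:3]@np.array(P,float)+T[:3,3]; return np.round([c["cx"]+f*p[0]/p[2],c["cy"]+f*p[1]/p[2]],1)
def blobs(m,lo=4):
    n,l,s,c=cv2.connectedComponentsWithStats(m.astype(np.uint8)); return [(tuple(np.round(c[i],2)),tuple(int(x) for x in s[i])) for i in range(1,n) if s[i][4]>=lo]
E
python3 - <<'E'
from h import *
t=cv2.imread("pics/top0.png"); s=cv2.imread("pics/side0.png")
for n,im in(("top",t),("side",s)):
    hsv=cv2.cvtColor(im,cv2.COLOR_BGR2HSV); h,S,V=[hsv[...,i] for i in range(3)]
    red=((h<8)|(h>172))&(S>150)&(V>60); blue=(h>100)&(h<130)&(S>120)&(V>50)
    print(n,"red",blobs(red,15)); print("blue",blobs(blue,15))
d=np.load("pics/top0.npy")
print("depth-> z check")
c=get_calibration("top"); 
for u,v in[(455,231),(467,268),(283,211),(324,233),(286,261),(260,250),(300,265),(448,250)]:
    o,dd=ray("top",u,v); print((u,v),np.round(o+dd*d[v,u],1))
d=np.load("pics/side0.npy")
for u,v in[(370,349),(338,199),(295,221)]:
    o,dd=ray("side",u,v); print((u,v),np.round(o+dd*d[v,u],1))
E
```

```text
top red [((np.float64(455.17), np.float64(231.08)), (451, 227, 9, 9, 63)), ((np.float64(167.91), np.float64(299.09)), (166, 297, 5, 5, 22)), ((np.float64(266.47), np.float64(325.38)), (249, 313, 36, 26, 341))]
blue [((np.float64(467.06), np.float64(267.97)), (463, 264, 9, 9, 68))]
side red [((np.float64(260.01), np.float64(97.39)), (241, 89, 41, 13, 140)), ((np.float64(229.71), np.float64(248.52)), (217, 238, 28, 22, 251)), ((np.float64(370.07), np.float64(349.69)), (365, 345, 11, 10, 84))]
blue [((np.float64(32.1), np.float64(63.56)), (15, 54, 40, 21, 643)), ((np.float64(321.16), np.float64(89.02)), (300, 76, 46, 25, 723)), ((np.float64(141.14), np.float64(106.85)), (132, 99, 23, 12, 100)), ((np.float64(169.0), np.float64(105.7)), (164, 103, 10, 6, 37)), ((np.float64(159.89), np.float64(118.97)), (137, 114, 40, 11, 183)), ((np.float64(327.3), np.float64(368.59)), (322, 364, 12, 10, 98)), ((np.float64(327.03), np.float64(379.34)), (324, 376, 7, 8, 35))]
depth-> z check
(455, 231) [ 582.3 -308.5   82.7]
(467, 268) [ 495.7 -333.7   86.2]
(283, 211) [620.7  88.7 158.4]
(324, 233) [574.8  -2.1 121.7]
(286, 261) [512.2  85.9  98.8]
(260, 250) [537.9 146.3  97.3]
(300, 265) [502.4  52.8 115. ]
(448, 250) [ 540.  -299.4   46.1]
(370, 349) [ 579.3 -310.4   86. ]
(338, 199) [617.  85. 160.]
(295, 221) [515.1  93.7 106.5]
```

Run:
```python
from h import *
t=cv2.imread("pics/top0.png"); s=cv2.imread("pics/side0.png")
cv2.imwrite("pics/t3.png",np.hstack([cv2.resize(t[a:a+30,b:b+30],None,fx=13,fy=13,interpolation=cv2.INTER_NEAREST) for a,b in((218,310),(247,271))]))
cv2.imwrite("pics/s3.png",np.hstack([cv2.resize(s[a:a+30,b:b+30],None,fx=13,fy=13,interpolation=cv2.INTER_NEAREST) for a,b in((215,313),(206,279))]))
```

```text
(no output)
```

View pics/t3.png

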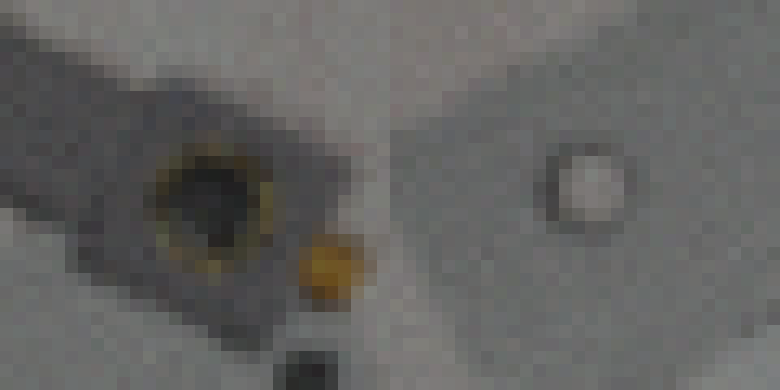

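View pics/s3.png

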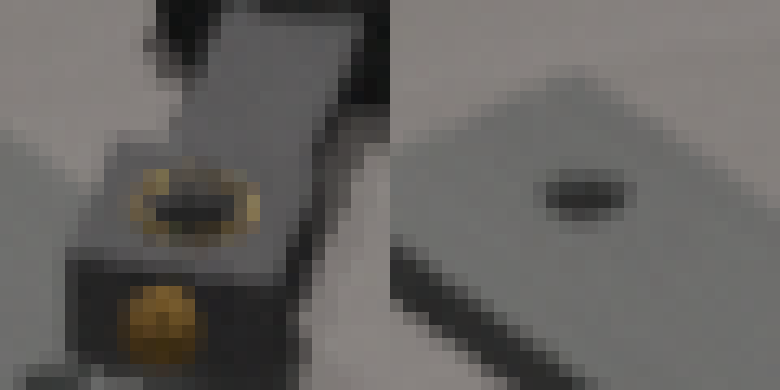

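Run:
```python
from h import *
for nm,a,b,z in(("pin",(455.2,231.1),(370.1,347.5),85),("blue",(467.06,267.97),None,85),("eye",(325.8,233.5),(327.5,230.4),139),("hole",(285.7,261.1),(293.5,220.5),114)):
    print(nm,"top",np.round(onz("top",*a,z),1)[:2],end=" ")
    if b: print("side",np.round(onz("side",*b,z),1)[:2],"tri",[np.round(x,1) for x in tri(a,b)])
    else: print()
t=cv2.imread("pics/top0.png"); g=cv2.cvtColor(t,cv2.COLOR_BGR2GRAY)
z=cv2.resize(g[185:240,255:312],None,fx=8,fy=8,interpolation=cv2.INTER_CUBIC)
_,m=cv2.threshold(cv2.GaussianBlur(z,(9,9),0),95,255,cv2.THRESH_BINARY); print(blobs(m>0,200))
print(blobs(z<70,500)); cv2.imwrite("pics/z.png",z)
```

```text
pin top [ 581.8 -308.4] side [ 580.8 -306.2] tri [array([ 581. , -307.8,   86.8]), np.float64(1.5)]
blue top [ 495.8 -334.1] 
eye top [572.1  -6.1] side [571.   -4.7] tri [array([571.4,  -6. , 139.9]), np.float64(1.3)]
hole top [511.4  85.5] side [510.3  85.7] tri [array([510.8,  85.6, 114. ]), np.float64(1.2)]
[((np.float64(142.62), np.float64(260.14)), (0, 0, 456, 440, 90940)), ((np.float64(406.73), np.float64(147.71)), (333, 0, 123, 279, 23331)), ((np.float64(214.35), np.float64(209.25)), (169, 164, 92, 91, 6521))]
[((np.float64(255.98), np.float64(201.82)), (103, 0, 353, 392, 50180)), ((np.float64(231.32), np.float64(53.98)), (204, 25, 60, 66, 3121))]
```

View pics/z.png

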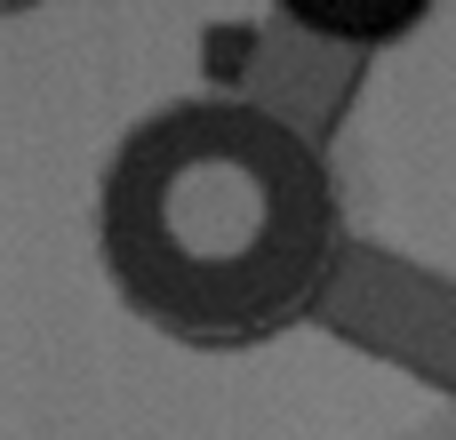

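Run:
```python
from h import *
e=np.array([571.6,-5.8]);h=np.array([510.9,85.6])
for z in(158,162):
    p=onz("top",281.35,210.7,z)[:2]
    print(z,p.round(1),np.linalg.norm(e-p),np.linalg.norm(h-p))
m=(e+h)/2;d=h-e;L=np.linalg.norm(d);n=np.array([-d[1],d[0]])/L
P=[m+s*n*np.sqrt(110**2-L*L/4) for s in(1,-1)];print(P,2*np.arcsin(L/220))
s=env.state();print(s["t"],s["eef_pos"],s["tcp_rot"])
```

```text
158 [621.4  92.4] 110.07848093278577 110.72556535928555
162 [620.9  92. ] 109.5577171954092 110.1778088588491
[array([461.82593566, -12.84661604]), array([620.67406434,  92.64661604])] 1.0442582008869719
0.1 [234.46235828 579.11557907 214.09551611] [-3.14053838e+00 -1.22776976e-04  2.75678799e+00]
```

```bash
cat >> h.py <<'E'
def pose():
    s=env.state(); return np.array(s["eef_pos"]), R.from_euler("xyz",s["tcp_rot"])
def plan(wps,f,P=None,nd=4):
    p,r=P if P else pose()
    for x,y,z,yaw in wps:
        t=R.from_euler("xyz",[np.pi,0,np.radians(yaw)])
        rv=(r.inv()*t).as_rotvec(); d=r.inv().apply(np.array([x,y,z])-p)/1000
        print([[round(v,3)+0. for v in rv],[round(v,nd)+0. for v in d],f])
E
python3 - <<'E'
from h import *
P=(np.array([234.594,579.321,214.661]),R.from_euler("xyz",[np.pi,0,2.7568]))
P0=P
n=23
W=[]
for i in range(1,n+1):
    k=i/n; a=np.radians(67.95+k*(-27.9-67.95)); r=625+k*(658.5-625); W.append((r*np.cos(a),r*np.sin(a),214.7+(140-214.7)*max(0,(k-.7)/.3),157.95-min(1,k)*141.35))
for c in range(0,n,8):
    plan(W[c:c+8],120,P); q=W[min(c+7,n-1)]
    P=(np.array(q[:3]),R.from_euler("xyz",[np.pi,0,np.radians(q[3])])); print(np.round(q,1))
E
```

```text
[[np.float64(0.0), np.float64(0.0), np.float64(0.107)], [np.float64(-0.0456), np.float64(-0.0002), np.float64(0.0)], 120]
[[np.float64(0.0), np.float64(0.0), np.float64(0.215)], [np.float64(-0.0911), np.float64(-0.0037), np.float64(0.0)], 120]
[[np.float64(0.0), np.float64(0.0), np.float64(0.322)], [np.float64(-0.1363), np.float64(-0.0106), np.float64(0.0)], 120]
[[np.float64(0.0), np.float64(0.0), np.float64(0.429)], [np.float64(-0.181), np.float64(-0.0207), np.float64(0.0)], 120]
[[np.float64(0.0), np.float64(0.0), np.float64(0.536)], [np.float64(-0.225), np.float64(-0.0341), np.float64(0.0)], 120]
[[np.float64(0.0), np.float64(0.0), np.float64(0.644)], [np.float64(-0.2679), np.float64(-0.0507), np.float64(0.0)], 120]
[[np.float64(0.0), np.float64(0.0), np.float64(0.751)], [np.float64(-0.3097), np.float64(-0.0704), np.float64(0.0)], 120]
[[np.float64(0.0), np.float64(0.0), np.float64(0.858)], [np.float64(-0.3499), np.float64(-0.0932), np.float64(0.0)], 120]
[524.  361.6 214.7 108.8]
[[np.float64(0.0), np.float64(0.0), np.float64(0.107)], [np.float64(-0.0447), np.float64(0.0124), np
[... 1086 characters left out ...]
0.0824), np.float64(0.0462), np.float64(0.0206)], 120]
[[np.float64(0.0), np.float64(0.0), np.float64(0.322)], [np.float64(-0.1261), np.float64(0.0647), np.float64(0.0314)], 120]
[[np.float64(0.0), np.float64(0.0), np.float64(0.429)], [np.float64(-0.1711), np.float64(0.08), np.float64(0.0422)], 120]
[[np.float64(0.0), np.float64(0.0), np.float64(0.536)], [np.float64(-0.2172), np.float64(0.0921), np.float64(0.053)], 120]
[[np.float64(0.0), np.float64(0.0), np.float64(0.644)], [np.float64(-0.2641), np.float64(0.1008), np.float64(0.0639)], 120]
[[np.float64(0.0), np.float64(0.0), np.float64(0.751)], [np.float64(-0.3117), np.float64(0.106), np.float64(0.0747)], 120]
[ 582.  -308.1  140.    16.6]
```

arm_command(targets=[[[0,0,0.107],[-0.046,0,0],120],[[0,0,0.215],[-0.091,-0.004,0],120],[[0,0,0.322],[-0.136,-0.011,0],120],[[0,0,0.429],[-0.181,-0.021,0],120],[[0,0,0.536],[-0.225,-0.034,0],120],[[0,0,0.644],[-0.268,-0.051,0],120],[[0,0,0.751],[-0.31,-0.07,0],120],[[0,0,0.858],[-0.35,-0.093,0],120]])

```text
t: 0.9
eef_pos: [525.3, 360.3, 214.2]
tcp_rot: [-3.141, 0.0, 1.894]
ft_force: [0.5, 0.9, -0.1]
opening: 0.529
```

arm_command(targets=[[[0,0,0.107],[-0.045,0.012,0],120],[[0,0,0.215],[-0.09,0.022,0],120],[[0,0,0.322],[-0.136,0.027,0],120],[[0,0,0.429],[-0.183,0.03,0],120],[[0,0,0.536],[-0.23,0.029,0],120],[[0,0,0.644],[-0.277,0.025,0],120],[[0,0,0.751],[-0.323,0.017,0],120],[[0,0,0.858],[-0.369,0.006,0],120]])

```text
t: 1.7
eef_pos: [648.7, 12.5, 214.2]
tcp_rot: [-3.141, 0.0, 1.036]
ft_force: [0.6, 0.2, -0.5]
opening: 0.535
```

arm_command(targets=[[[0,0,0.107],[-0.04,0.025,0],120],[[0,0,0.215],[-0.082,0.046,0.01],120],[[0,0,0.322],[-0.126,0.065,0.02],120],[[0,0,0.429],[-0.171,0.08,0.035],120],[[0,0,0.536],[-0.217,0.092,0.05],120],[[0,0,0.644],[-0.264,0.101,0.064],120],[[0,0,0.751],[-0.312,0.106,0.075],120],[[0,0,0.751],[-0.312,0.106,0.075],120]])

```text
t: 2.5
eef_pos: [579.4, -313.0, 137.4]
tcp_rot: [-3.14, 0.002, 0.281]
ft_force: [0.3, -0.6, -0.5]
opening: 0.53
```

Run:
```python
from h import *
p,d=read_camera("side"); cv2.imwrite("pics/s4.png",cv2.resize(p[250:440,260:460],(800,760))[:600])
s=env.state(); print(s["t"],s["eef_pos"],s["tcp_rot"],s["ft_force"],s["qvel"].round(3))
plan([(581.4,-307.8,z,16.6) for z in(95,60,49)],120)
```

```text
2.55 [ 580.75426833 -310.75847965  138.33136479] [-3.13996626e+00  1.32508610e-03  2.85437704e-01] [-0.11851439  0.37613213 -0.45030719] [ 0.063 -0.019 -0.008  0.009  0.008 -0.012]
[[np.float64(-0.002), np.float64(0.001), np.float64(-0.004)], [np.float64(0.0015), np.float64(-0.0026), np.float64(0.0433)], 120]
[[np.float64(-0.002), np.float64(0.001), np.float64(-0.004)], [np.float64(0.0016), np.float64(-0.0025), np.float64(0.0783)], 120]
[[np.float64(-0.002), np.float64(0.001), np.float64(-0.004)], [np.float64(0.0016), np.float64(-0.0025), np.float64(0.0893)], 120]
```

View pics/s4.png

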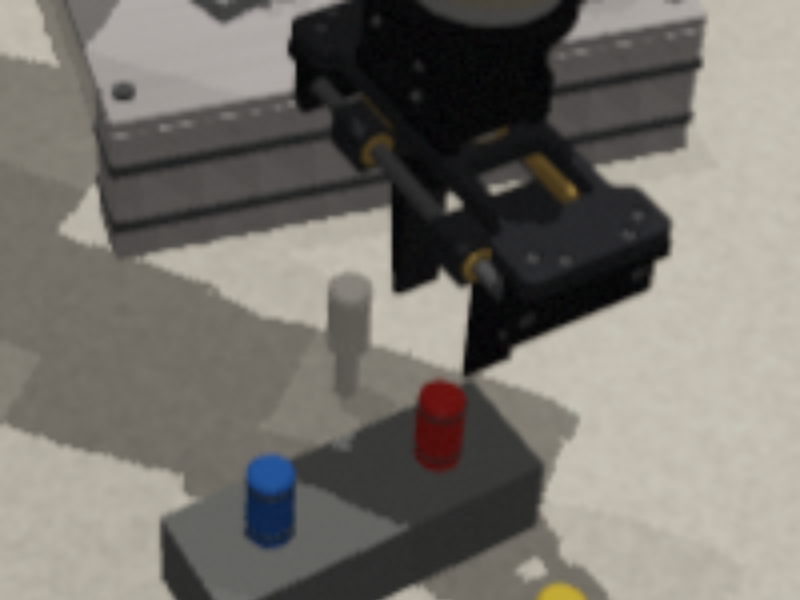

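The side view shows the open fingers above the red pin (head at about (370,347) full-frame), with the white, blue and yellow pins clear. The arm was still settling, so I'll descend partly and re-read.

arm_command(targets=[[[0,0,0],[0,0,0.02],120],[[0,0,0],[0,0,0.04],120],[[0,0,0],[0,0,0.04],120],[[0,0,0],[0,0,0.04],120]])

```text
t: 2.95
eef_pos: [582.9, -307.6, 100.1]
tcp_rot: [-3.141, -0.0, 0.291]
ft_force: [0.0, -0.7, 0.6]
opening: 0.53
```

Run:
```python
from h import *
s=env.state(); print(s["t"],s["eef_pos"],s["tcp_rot"],s["ft_force"],s["qvel"].round(3))
plan([(581.4,-307.8,z,16.6) for z in(95,60,49)],120)
```

```text
2.95 [ 582.93381011 -307.59812056  100.05044017] [-3.14136704e+00 -3.92615725e-05  2.91403146e-01] [ 0.04629342 -0.68181307  0.6256491 ] [-0.005 -0.016 -0.012 -0.     0.002  0.002]
[[np.float64(0.0), np.float64(0.0), np.float64(0.002)], [np.float64(-0.0015), np.float64(-0.0002), np.float64(0.0051)], 120]
[[np.float64(0.0), np.float64(0.0), np.float64(0.002)], [np.float64(-0.0015), np.float64(-0.0002), np.float64(0.0401)], 120]
[[np.float64(0.0), np.float64(0.0), np.float64(0.002)], [np.float64(-0.0015), np.float64(-0.0002), np.float64(0.0511)], 120]
```

arm_command(targets=[[[0,0,0],[-0.0015,0,0.02],120],[[0,0,0],[-0.0015,0,0.035],120],[[0,0,0],[-0.0015,0,0.045],120],[[0,0,0],[-0.0015,0,0.05],120],[[0,0,0],[-0.0015,0,0.051],120],[[0,0,0],[-0.0015,0,0.051],120],[[0,0,0],[-0.0015,0,0.051],255],[[0,0,0],[-0.0015,0,0.051],255]])

```text
t: 3.75
eef_pos: [581.1, -309.0, 49.1]
tcp_rot: [3.141, -0.001, 0.29]
ft_force: [-0.3, -0.3, -0.7]
opening: 0.413
```

arm_command(targets=[[[0,0,0],[0,0,0],255],[[0,0,0],[0,0,0],255],[[0,0,0],[0,0,0],255],[[0,0,0],[0,0,0],255]])

```text
t: 4.15
eef_pos: [580.9, -308.8, 48.8]
tcp_rot: [-3.141, -0.0, 0.29]
ft_force: [-1.6, 0.4, 3.1]
opening: 0.224
```

Run:
```python
from h import *
s=env.state(); print(s["t"],s["eef_pos"],s["tcp_rot"],s["ft_force"],s["opening"]*95)
p,d=read_camera("side"); cv2.imwrite("pics/s5.png",cv2.resize(p[270:420,280:480],(800,600)))
```

```text
4.15 [ 580.9245927  -308.75998317   48.76912627] [-3.14141884e+00 -8.92953719e-05  2.89766344e-01] [-1.61663088  0.43356196  3.14079012] 21.321943249512195
```

View pics/s5.png

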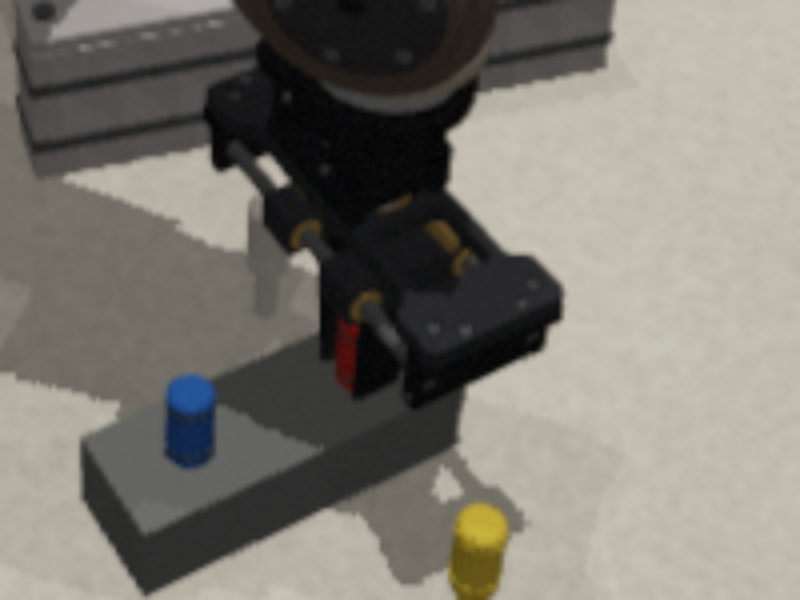

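arm_command(targets=[[[0,0,0],[0,0,-0.015],255],[[0,0,0],[0,0,-0.04],255],[[0,0,0],[0,0,-0.08],255],[[0,0,0],[0,0,-0.12],255],[[0,0,0],[0,0,-0.15],255],[[0,0,0],[0,0,-0.166],255],[[0,0,0],[0,0,-0.166],255],[[0,0,0],[0,0,-0.166],255]])

```text
t: 5.0
eef_pos: [580.7, -308.8, 214.6]
tcp_rot: [3.142, -0.0, 0.29]
ft_force: [0.5, 0.8, -1.0]
opening: 0.224
```

Run:
```python
from h import *
s=env.state(); print(s["t"],s["eef_pos"],s["tcp_rot"],s["ft_force"],s["opening"]*95)
p=s["eef_pos"]; q=np.array([571.6,-5.8,215])
plan([(*(p+(q-p)*k/8),16.6+46.8*k/8) for k in range(1,9)],255)
```

```text
5.0 [ 580.6839142  -308.77303268  214.57943798] [ 3.14156615e+00 -7.27475714e-05  2.89748329e-01] [ 0.5249008   0.81519368 -0.99790725] 21.26606010949818
[[np.float64(0.0), np.float64(0.0), np.float64(-0.102)], [np.float64(0.0097), np.float64(-0.0366), np.float64(-0.0001)], 255]
[[np.float64(0.0), np.float64(0.0), np.float64(-0.204)], [np.float64(0.0195), np.float64(-0.0732), np.float64(-0.0001)], 255]
[[np.float64(0.0), np.float64(0.0), np.float64(-0.306)], [np.float64(0.0292), np.float64(-0.1099), np.float64(-0.0002)], 255]
[[np.float64(0.0), np.float64(0.0), np.float64(-0.408)], [np.float64(0.0389), np.float64(-0.1465), np.float64(-0.0002)], 255]
[[np.float64(0.0), np.float64(0.0), np.float64(-0.51)], [np.float64(0.0487), np.float64(-0.1831), np.float64(-0.0003)], 255]
[[np.float64(0.0), np.float64(0.0), np.float64(-0.613)], [np.float64(0.0584), np.float64(-0.2197), np.float64(-0.0003)], 255]
[[np.float64(0.0), np.float64(0.0), np.float64(-0.715)], [np.float64(0.0681), np.float64(-0.2563), np.float64(-0.0004)], 255]
[[np.float64(0.0), np.float64(0.0), np.float64(-0.817)], [np.float64(0.0779), np.float64(-0.2929), np.float64(-0.0004)], 255]
```

arm_command(targets=[[[0,0,-0.1],[0.01,-0.037,0],255],[[0,0,-0.2],[0.02,-0.073,0],255],[[0,0,-0.31],[0.029,-0.11,0],255],[[0,0,-0.41],[0.039,-0.147,0],255],[[0,0,-0.51],[0.049,-0.183,0],255],[[0,0,-0.61],[0.058,-0.22,0],255],[[0,0,-0.715],[0.068,-0.256,0],255],[[0,0,-0.817],[0.078,-0.293,0],255]])

```text
t: 5.8
eef_pos: [571.2, -4.3, 213.3]
tcp_rot: [-3.139, 0.001, 1.111]
ft_force: [-0.4, -0.8, 0.4]
opening: 0.227
```

arm_command(targets=[[[0,0,0],[0,0,0.005],255],[[0,0,0],[0,0,0.015],255],[[0,0,0],[0,0,0.022],255],[[0,0,0],[0,0,0.022],255],[[0,0,0],[0,0,0.022],255]])

```text
t: 6.3
eef_pos: [571.9, -6.7, 192.1]
tcp_rot: [-3.141, 0.0, 1.105]
ft_force: [1.3, -0.1, 0.1]
opening: 0.221
```

Run:
```python
from h import *
p,d=read_camera("side"); cv2.imwrite("pics/s6.png",cv2.resize(p[160:280,250:410],(800,600),interpolation=cv2.INTER_CUBIC))
p2,d=read_camera("top"); cv2.imwrite("pics/t6.png",cv2.resize(p2[130:300,215:385],None,fx=3.5,fy=3.5,interpolation=cv2.INTER_CUBIC))
s=env.state(); print(s["t"],s["eef_pos"],s["tcp_rot"],s["ft_force"],s["moment"],s["opening"]*95)
e=s["eef_pos"]
print("tip expect",e[2]-41,proj("side",[e[0],e[1],e[2]-41]),"headbot",proj("side",[e[0],e[1],e[2]-4]))
```

```text
6.4 [572.08933034  -6.43509889 192.69872913] [ 3.14144976e+00 -1.23117106e-04  1.10564183e+00] [-0.20182141 -0.95630362 -0.89860024] [-0.09691276  0.11919122 -0.01496986] 21.354458977555026
tip expect 151.69872913342778 [328.2 226.1] headbot [328.5 211.9]
```

View pics/s6.png

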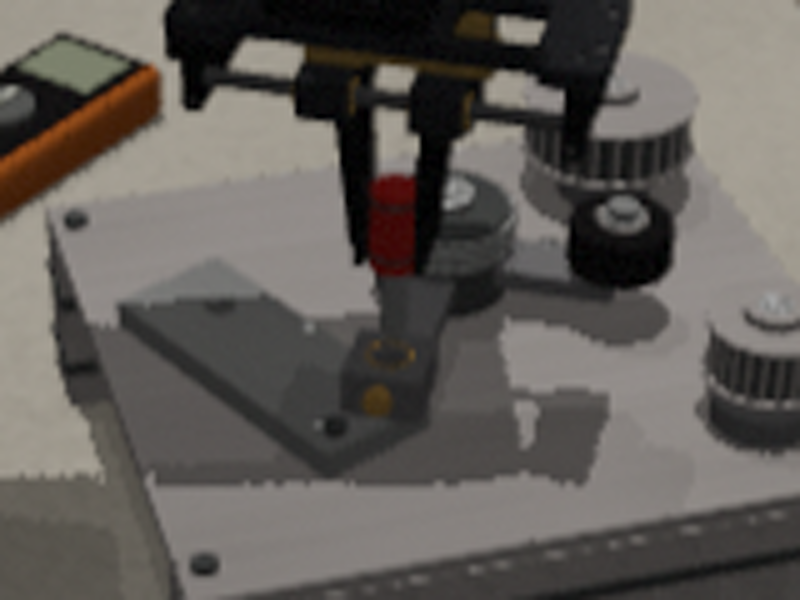

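View pics/t6.png

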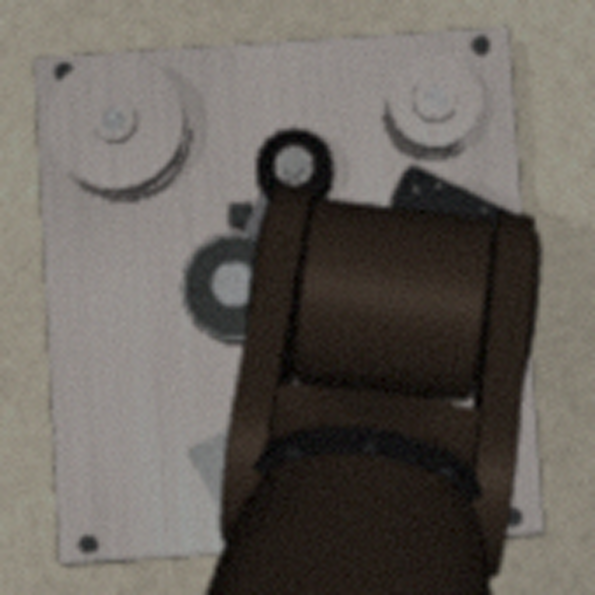

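Run:
```python
from h import *
p,d=read_camera("side"); c=p[200:250,300:360]
c=np.clip(c.astype(float)*2.2,0,255).astype(np.uint8)
cv2.imwrite("pics/s7.png",cv2.resize(c,(720,600),interpolation=cv2.INTER_CUBIC))
s=env.state();e=s["eef_pos"]; print(e)
for z in (139,e[2]-41,e[2]-4): print(z,proj("side",[e[0],e[1],z]))
```

```text
[572.09371823  -6.30746015 192.83273514]
139 [328.1 230.7]
151.8327351433723 [328.2 226. ]
188.8327351433723 [328.5 211.8]
```

View pics/s7.png

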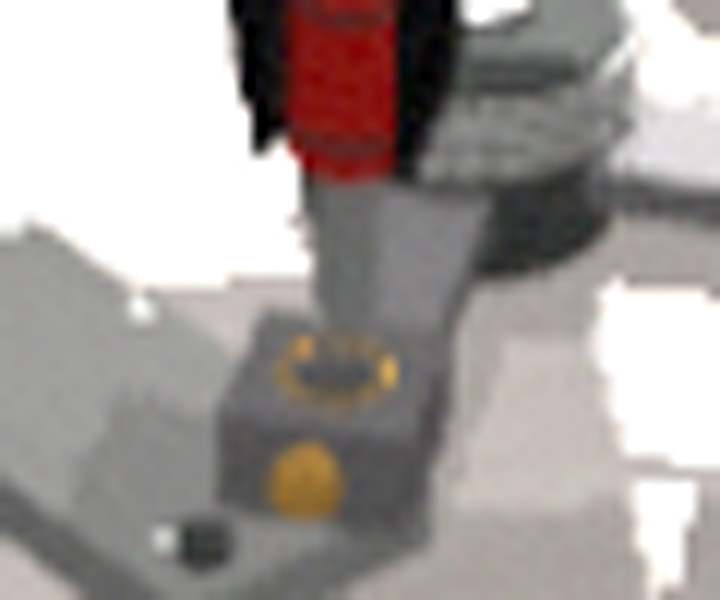

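arm_command(targets=[[[0,0,0],[0,-0.001,0.005],255],[[0,0,0],[0,-0.001,0.01],255],[[0,0,0],[0,-0.001,0.013],255],[[0,0,0],[0,-0.001,0.015],255],[[0,0,0],[0,-0.001,0.017],255],[[0,0,0],[0,-0.001,0.017],255]])

```text
t: 7.05
eef_pos: [571.0, -5.3, 175.4]
tcp_rot: [-3.141, 0.0, 1.107]
ft_force: [0.6, -0.0, -0.2]
opening: 0.222
```

Run:
```python
from h import *
s=env.state(); print(s["t"],s["eef_pos"],s["ft_force"],s["moment"])
```

```text
7.05 [571.00828591  -5.28214417 175.3724679 ] [ 0.62188505 -0.00457536 -0.17214528] [-0.09680338  0.03418767  0.03508756]
```

arm_command(targets=[[[0,0,0],[0,0,0.003],255],[[0,0,0],[0,0,0.006],255],[[0,0,0],[0,0,0.009],255],[[0,0,0],[0,0,0.011],255],[[0,0,0],[0,0,0.011],255]])

```text
t: 7.55
eef_pos: [571.0, -5.1, 164.2]
tcp_rot: [-3.141, -0.0, 1.107]
ft_force: [0.7, 2.9, -1.3]
opening: 0.224
```

arm_command(targets=[[[0,0,0],[0,0,0.002],255],[[0,0,0],[0,0,0.004],255],[[0,0,0],[0,0,0.006],255],[[0,0,0],[0,0,0.007],255],[[0,0,0],[0,0,0.007],255]])

```text
t: 8.05
eef_pos: [571.0, -5.4, 157.3]
tcp_rot: [-3.141, 0.0, 1.107]
ft_force: [2.3, 3.0, -2.5]
opening: 0.224
```

Run:
```python
from h import *
p,d=read_camera("side"); c=p[190:260,290:380]
c=np.clip(c.astype(float)*2.2,0,255).astype(np.uint8)
cv2.imwrite("pics/s8.png",cv2.resize(c,(720,560),interpolation=cv2.INTER_CUBIC))
s=env.state(); print(s["t"],s["eef_pos"],s["ft_force"],s["moment"])
```

```text
8.1 [570.97416983  -5.34381123 157.39275537] [ 1.55292908  2.44496683 -1.46605074] [ 0.43388194 -0.34015382  0.00992085]
```

View pics/s8.png

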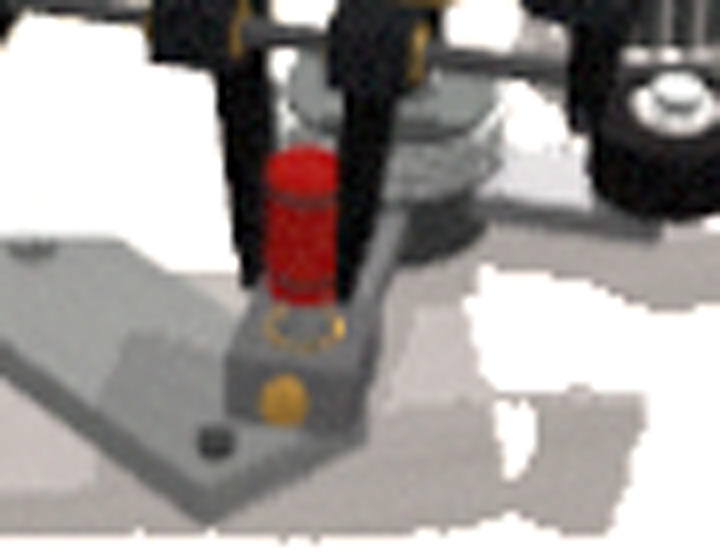

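```bash
cat >> h.py <<'E'
PV=np.array([620.5,92.7])
def swing(ths,z,r=110.0):
    p,q=pose(); yaw0=np.degrees(env.state()["tcp_rot"][2])
    v=p[:2]-PV; a0=np.arctan2(v[1],v[0])%(2*np.pi); J=np.radians(243.2)-a0
    print("joint now",round(J,3),"r",round(np.hypot(*v),2),"yaw",round(yaw0,1))
    plan([(*(PV+r*np.array([np.cos(np.radians(243.2)-t),np.sin(np.radians(243.2)-t)])),z,63.4-np.degrees(t)) for t in ths],255)
E
python3 - <<'E'
from h import *
swing(np.array([.015,.05,.09,.135,.18,.225,.27,.30]),156.3)
E
```

```text
joint now 0.0 r 109.84 yaw 63.4
[[np.float64(0.0), np.float64(0.0), np.float64(0.015)], [np.float64(-0.0001), np.float64(-0.0016), np.float64(0.0011)], 255]
[[np.float64(0.0), np.float64(0.0), np.float64(0.05)], [np.float64(0.0), np.float64(-0.0055), np.float64(0.0011)], 255]
[[np.float64(0.0), np.float64(0.0), np.float64(0.09)], [np.float64(0.0003), np.float64(-0.0099), np.float64(0.0011)], 255]
[[np.float64(0.0), np.float64(0.0), np.float64(0.135)], [np.float64(0.0009), np.float64(-0.0148), np.float64(0.0011)], 255]
[[np.float64(0.0), np.float64(0.0), np.float64(0.18)], [np.float64(0.0017), np.float64(-0.0197), np.float64(0.0011)], 255]
[[np.float64(0.0), np.float64(0.0), np.float64(0.225)], [np.float64(0.0027), np.float64(-0.0245), np.float64(0.0011)], 255]
[[np.float64(0.0), np.float64(0.0), np.float64(0.27)], [np.float64(0.0039), np.float64(-0.0293), np.float64(0.0011)], 255]
[[np.float64(0.0), np.float64(0.0), np.float64(0.3)], [np.float64(0.0049), np.float64(-0.0325), np.float64(0.0011)], 255]
```

arm_command(targets=[[[0,0,0.015],[0,-0.0015,0.001],255],[[0,0,0.05],[0,-0.0055,0.001],255],[[0,0,0.09],[0.0003,-0.01,0.001],255],[[0,0,0.135],[0.001,-0.015,0.001],255],[[0,0,0.18],[0.0017,-0.02,0.001],255],[[0,0,0.225],[0.0027,-0.0245,0.001],255],[[0,0,0.27],[0.004,-0.0293,0.001],255],[[0,0,0.3],[0.005,-0.0325,0.001],255]])

```text
t: 8.9
eef_pos: [544.3, 13.5, 156.7]
tcp_rot: [3.141, -0.0, 0.804]
ft_force: [2.9, -0.1, -2.2]
opening: 0.224
```

Run:
```python
from h import *
p,d=read_camera("side"); c=p[180:260,280:380]
c=np.clip(c.astype(float)*2.2,0,255).astype(np.uint8)
cv2.imwrite("pics/s9.png",cv2.resize(c,(750,600),interpolation=cv2.INTER_CUBIC))
s=env.state(); print(s["t"],s["eef_pos"],s["ft_force"],s["moment"],s["opening"]*95)
swing(np.array([.34,.38,.425,.47,.515,.56,.60,.62]),156.3)
```

```text
8.95 [543.9956603   13.78059117 156.64042129] [ 3.87316988  1.36061095 -0.86820124] [ 0.03154347 -0.51689998 -0.02688792] 21.350401362221326
joint now 0.302 r 109.91 yaw 46.0
[[np.float64(0.001), np.float64(0.0), np.float64(0.037)], [np.float64(0.0), np.float64(-0.0042), np.float64(0.0003)], 255]
[[np.float64(0.001), np.float64(0.0), np.float64(0.077)], [np.float64(0.0003), np.float64(-0.0086), np.float64(0.0003)], 255]
[[np.float64(0.001), np.float64(0.0), np.float64(0.122)], [np.float64(0.0008), np.float64(-0.0135), np.float64(0.0003)], 255]
[[np.float64(0.001), np.float64(0.0), np.float64(0.167)], [np.float64(0.0015), np.float64(-0.0184), np.float64(0.0003)], 255]
[[np.float64(0.001), np.float64(0.0), np.float64(0.212)], [np.float64(0.0025), np.float64(-0.0232), np.float64(0.0003)], 255]
[[np.float64(0.001), np.float64(0.0), np.float64(0.257)], [np.float64(0.0036), np.float64(-0.028), np.float64(0.0003)], 255]
[[np.float64(0.001), np.float64(0.0), np.float64(0.297)], [np.float64(0.0048), np.float64(-0.0323), np.float64(0.0003)], 255]
[[np.float64(0.001), np.float64(0.0), np.float64(0.317)], [np.float64(0.0055), np.float64(-0.0344), np.float64(0.0003)], 255]
```

View pics/s9.png

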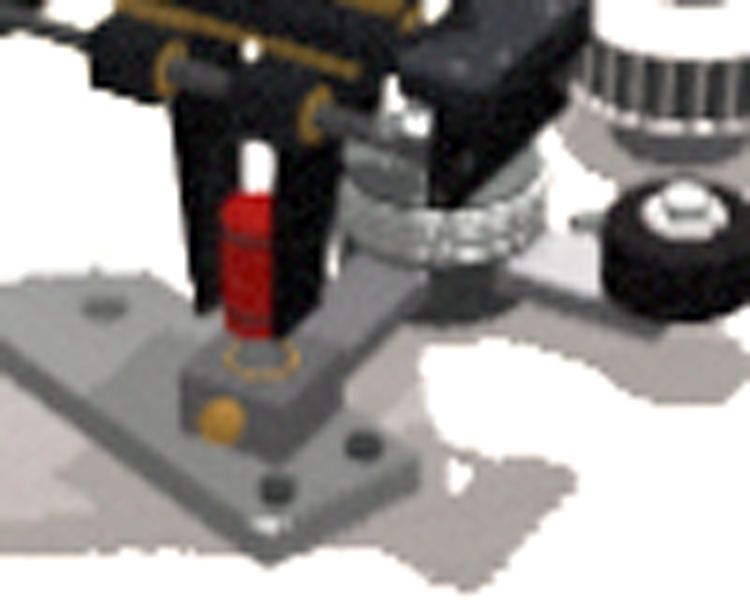

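The arm is turning with the pin (eye ring at crop (262,358)); lock hole still visible at crop (103,307). Continue.

arm_command(targets=[[[0,0,0.037],[0,-0.004,0.0003],255],[[0,0,0.077],[0.0003,-0.0086,0.0003],255],[[0,0,0.122],[0.0008,-0.0135,0.0003],255],[[0,0,0.167],[0.0015,-0.0184,0.0003],255],[[0,0,0.212],[0.0025,-0.0232,0.0003],255],[[0,0,0.257],[0.0036,-0.028,0.0003],255],[[0,0,0.297],[0.0048,-0.0323,0.0003],255],[[0,0,0.317],[0.0055,-0.0344,0.0003],255]])

```text
t: 9.75
eef_pos: [523.3, 41.2, 156.6]
tcp_rot: [3.141, -0.0, 0.489]
ft_force: [1.4, -2.6, 1.2]
opening: 0.224
```

Run:
```python
from h import *
s=env.state(); print(s["t"],s["eef_pos"],s["ft_force"],s["moment"],s["opening"]*95)
swing(np.array([.66,.70,.745,.79,.835,.88,.92,.94]),156.5)
```

```text
9.75 [523.34544043  41.15097703 156.59288245] [ 1.3672133  -2.56790781  1.2432927 ] [-0.59628056 -0.27169813 -0.0103937 ] 21.326611839387514
joint now 0.615 r 109.98 yaw 28.0
[[np.float64(0.001), np.float64(0.0), np.float64(0.042)], [np.float64(0.0001), np.float64(-0.0049), np.float64(0.0001)], 255]
[[np.float64(0.001), np.float64(0.0), np.float64(0.082)], [np.float64(0.0004), np.float64(-0.0093), np.float64(0.0001)], 255]
[[np.float64(0.001), np.float64(0.0), np.float64(0.127)], [np.float64(0.0009), np.float64(-0.0142), np.float64(0.0001)], 255]
[[np.float64(0.001), np.float64(0.0), np.float64(0.172)], [np.float64(0.0017), np.float64(-0.0191), np.float64(0.0001)], 255]
[[np.float64(0.001), np.float64(0.0), np.float64(0.217)], [np.float64(0.0027), np.float64(-0.024), np.float64(0.0001)], 255]
[[np.float64(0.001), np.float64(-0.001), np.float64(0.262)], [np.float64(0.0038), np.float64(-0.0288), np.float64(0.0001)], 255]
[[np.float64(0.001), np.float64(-0.001), np.float64(0.302)], [np.float64(0.0051), np.float64(-0.033), np.float64(0.0001)], 255]
[[np.float64(0.001), np.float64(-0.001), np.float64(0.322)], [np.float64(0.0058), np.float64(-0.0351), np.float64(0.0001)], 255]
```

arm_command(targets=[[[0,0,0.037],[0,-0.0045,0],255],[[0,0,0.08],[0.0004,-0.009,0],255],[[0,0,0.125],[0.0009,-0.014,0],255],[[0,0,0.17],[0.0017,-0.019,0],255],[[0,0,0.217],[0.0027,-0.024,0],255],[[0,0,0.262],[0.0038,-0.0288,0],255],[[0,0,0.302],[0.0051,-0.033,0],255],[[0,0,0.322],[0.0058,-0.0351,0],255]])

```text
t: 10.55
eef_pos: [511.8, 74.9, 156.5]
tcp_rot: [3.141, 0.0, 0.167]
ft_force: [1.0, -4.0, 1.9]
opening: 0.222
```

Run:
```python
from h import *
p,d=read_camera("side"); c=p[180:260,250:350]
c=np.clip(c.astype(float)*2.2,0,255).astype(np.uint8)
cv2.imwrite("pics/s10.png",cv2.resize(c,(750,600),interpolation=cv2.INTER_CUBIC))
s=env.state(); print(s["t"],s["eef_pos"],s["ft_force"],s["moment"],s["opening"]*95)
swing(np.array([.96,.985,1.01,1.03,1.043,1.043]),156.5,110.2)
```

```text
10.6 [511.75012489  75.11552588 156.50585571] [ 1.00605534 -2.28888304  3.84049836] [-0.69302874  0.07894339  0.01261359] 21.32918911152937
joint now 0.943 r 110.16 yaw 9.5
[[np.float64(0.0), np.float64(0.0), np.float64(0.02)], [np.float64(0.0), np.float64(-0.0019), np.float64(0.0)], 255]
[[np.float64(0.0), np.float64(0.0), np.float64(0.045)], [np.float64(0.0001), np.float64(-0.0047), np.float64(0.0)], 255]
[[np.float64(0.0), np.float64(0.0), np.float64(0.07)], [np.float64(0.0003), np.float64(-0.0074), np.float64(0.0)], 255]
[[np.float64(0.0), np.float64(0.0), np.float64(0.09)], [np.float64(0.0004), np.float64(-0.0096), np.float64(0.0)], 255]
[[np.float64(0.0), np.float64(0.0), np.float64(0.103)], [np.float64(0.0006), np.float64(-0.011), np.float64(0.0)], 255]
[[np.float64(0.0), np.float64(0.0), np.float64(0.103)], [np.float64(0.0006), np.float64(-0.011), np.float64(0.0)], 255]
```

View pics/s10.png

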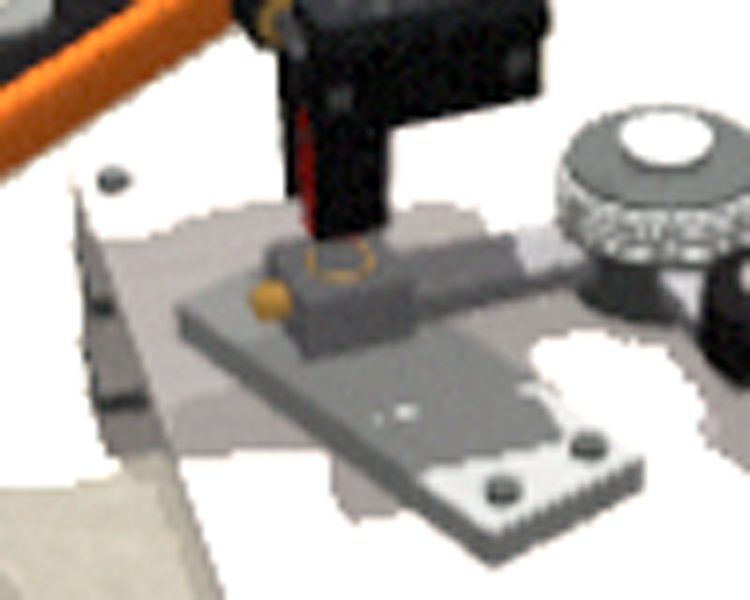

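arm_command(targets=[[[0,0,0.02],[0,-0.002,0],255],[[0,0,0.045],[0.0001,-0.0047,0],255],[[0,0,0.07],[0.0003,-0.0074,0],255],[[0,0,0.09],[0.0004,-0.0096,0],255],[[0,0,0.1],[0.0006,-0.0108,0],255],[[0,0,0.1],[0.0006,-0.0108,0],255]])

```text
t: 11.2
eef_pos: [510.6, 85.9, 156.3]
tcp_rot: [-3.142, 0.0, 0.068]
ft_force: [0.0, -4.0, 2.6]
opening: 0.225
```

Run:
```python
from h import *
p,d=read_camera("side"); c=p[190:240,265:325]
c=np.clip(c.astype(float)*2.2,0,255).astype(np.uint8)
cv2.imwrite("pics/s11.png",cv2.resize(c,(720,600),interpolation=cv2.INTER_CUBIC))
s=env.state(); print(s["t"],s["eef_pos"],s["ft_force"],s["moment"],s["opening"]*95)
swing([1.043],156.5,110.2)
h=onz("side",293.5,220.5,114); print("hole side",h, "eye ring should be at",proj("side",[h[0],h[1],139]))
```

```text
11.25 [510.5688991   85.89705608 156.29415221] [ 1.14305681 -3.3864975   4.01864139] [-0.79923597  0.09636351  0.01355018] 21.07775889657961
joint now 1.041 r 110.14 yaw 3.9
[[np.float64(0.0), np.float64(0.0), np.float64(0.005)], [np.float64(-0.0001), np.float64(-0.0002), np.float64(-0.0002)], 255]
hole side [510.26499694  85.67453923 114.        ] eye ring should be at [293.2 211.6]
```

View pics/s11.png

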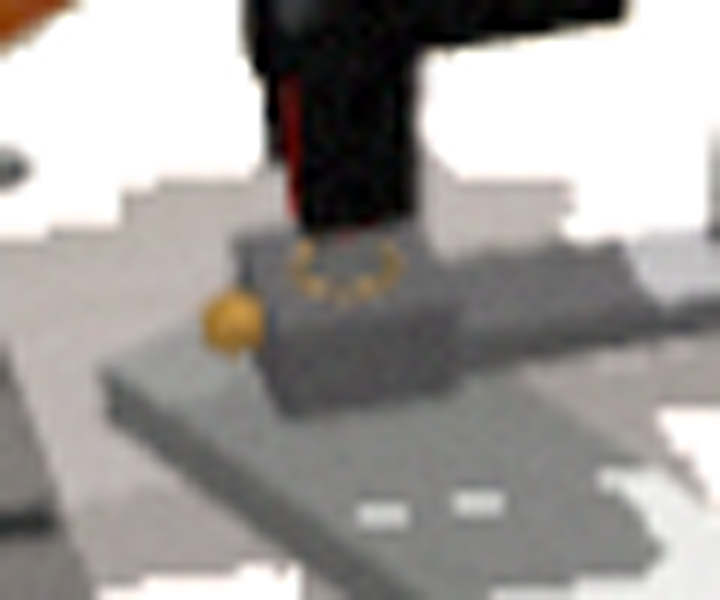

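arm_command(targets=[[[0,0,0],[0,0,0.001],255],[[0,0,0],[0,0,0.002],255],[[0,0,0],[0,0,0.003],255],[[0,0,0],[0,0,0.003],255]])

```text
t: 11.65
eef_pos: [510.6, 85.8, 153.1]
tcp_rot: [-3.142, 0.0, 0.068]
ft_force: [1.6, -3.1, 1.6]
opening: 0.22
```

Run:
```python
from h import *
s=env.state(); print(s["t"],s["eef_pos"],s["ft_force"],s["moment"],s["opening"]*95)
```

```text
11.65 [510.58272974  85.82979185 153.09115126] [ 1.5969668  -3.11490325  1.60904569] [-0.82660509 -0.10938847 -0.02780262] 20.93175551964806
```

arm_command(targets=[[[0,0,0],[0,0,0.001],255],[[0,0,0],[0,0,0.002],255],[[0,0,0],[0,0,0.003],255],[[0,0,0],[0,0,0.003],255]])

```text
t: 12.05
eef_pos: [510.6, 85.9, 150.1]
tcp_rot: [-3.142, 0.0, 0.068]
ft_force: [0.7, -3.9, 0.5]
opening: 0.225
```

Run:
```python
from h import *
s=env.state(); print(s["t"],s["eef_pos"],s["ft_force"],s["moment"],s["opening"]*95)
```

```text
12.05 [510.57827503  85.88112314 150.12384615] [ 0.71233449 -3.92256051  0.53981985] [-0.84026815 -0.11237791 -0.00465845] 21.391541651974
```

arm_command(targets=[[[0,0,0],[0,0,0.001],255],[[0,0,0],[0,0,0.0025],255],[[0,0,0],[0,0,0.004],255],[[0,0,0],[0,0,0.005],255],[[0,0,0],[0,0,0.006],255],[[0,0,0],[0,0,0.006],255]])

```text
t: 12.65
eef_pos: [510.6, 85.9, 144.1]
tcp_rot: [-3.141, 0.0, 0.068]
ft_force: [1.1, -5.6, 1.1]
opening: 0.22
```

Run:
```python
from h import *
p,d=read_camera("side"); c=p[190:240,265:325]
c=np.clip(c.astype(float)*2.2,0,255).astype(np.uint8)
cv2.imwrite("pics/s12.png",cv2.resize(c,(720,600),interpolation=cv2.INTER_CUBIC))
s=env.state(); print(s["t"],s["eef_pos"],s["ft_force"],s["moment"],s["opening"]*95)
```

```text
12.7 [510.54266612  85.8959722  144.09812649] [ 0.36494713 -5.03632301 -0.11694116] [-0.81588821 -0.19608695  0.00265438] 20.91226601916045
```

View pics/s12.png

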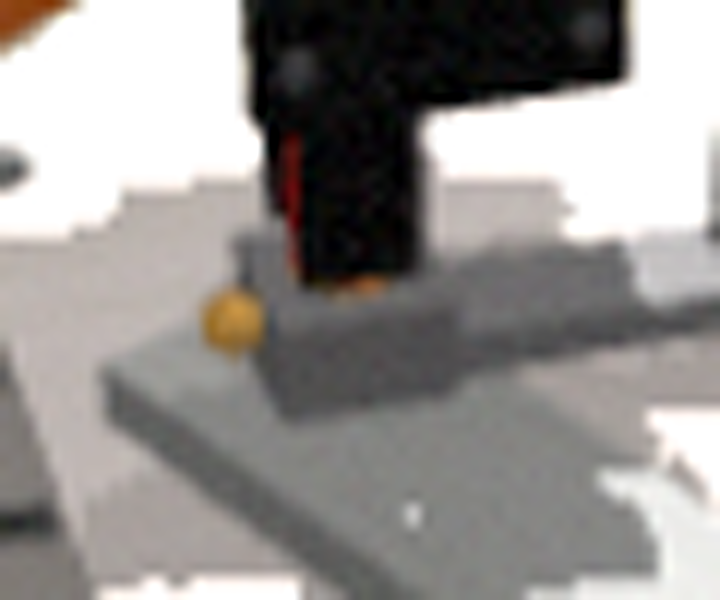

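Pin is well into the lock hole; the head is about 1.3 mm above the eye. Press the last bit gently.

arm_command(targets=[[[0,0,0],[0,0,0.0005],255],[[0,0,0],[0,0,0.001],255],[[0,0,0],[0,0,0.0012],255],[[0,0,0],[0,0,0.0012],255]])

```text
t: 13.1
eef_pos: [510.6, 85.9, 143.1]
tcp_rot: [-3.142, -0.0, 0.068]
ft_force: [1.3, -3.2, 3.0]
opening: 0.227
```

arm_command(targets=[[[0,0,0],[0,0,0.0003],255],[[0,0,0],[0,0,0.0006],255],[[0,0,0],[0,0,0.0006],255]])

```text
t: 13.4
eef_pos: [510.6, 85.9, 142.7]
tcp_rot: [-3.142, -0.0, 0.068]
ft_force: [0.8, -4.0, 4.8]
opening: 0.22
```

arm_command(targets=[[[0,0,0],[0,0,0.0003],255],[[0,0,0],[0,0,0.0005],255],[[0,0,0],[0,0,0.0005],255]])

```text
t: 13.7
eef_pos: [510.6, 85.9, 142.6]
tcp_rot: [-3.142, -0.001, 0.068]
ft_force: [-0.8, -5.2, 11.3]
opening: 0.226
```

Run:
```python
from h import *
s=env.state(); print(s["t"],s["eef_pos"],s["ft_force"],s["moment"],s["opening"]*95)
```

```text
13.7 [510.63742265  85.91678638 142.62944702] [-0.84358999 -5.17647784 11.29784194] [-0.85044308  0.43959208 -0.00845803] 21.486724533307232
```

arm_command(targets=[[[0,0,0],[0,0.0003,-0.0003],255],[[0,0,0],[0,0.0006,-0.0003],255],[[0,0,0],[0,0.0009,-0.0003],255],[[0,0,0],[0,0.0009,-0.0003],255]])

```text
t: 14.1
eef_pos: [510.6, 85.4, 142.6]
tcp_rot: [-3.141, -0.0, 0.068]
ft_force: [-0.3, 0.0, 7.8]
opening: 0.224
```

Run:
```python
from h import *
s=env.state(); print(s["t"],s["eef_pos"],s["ft_force"],s["moment"],s["opening"]*95)
```

```text
14.1 [510.64122072  85.38050609 142.64373891] [-0.26264121  0.00839936  7.81291595] [-0.22361628  0.28558204  0.07650506] 21.26187008237653
```

arm_command(targets=[[[0,0,0],[0,0,0],160],[[0,0,0],[0,0,0],140],[[0,0,0],[0,0,0],130],[[0,0,0],[0,0,0],130],[[0,0,0],[0,0,0],130]])

```text
t: 14.6
eef_pos: [510.6, 85.1, 142.2]
tcp_rot: [-3.141, 0.0, 0.068]
ft_force: [0.3, -0.4, -0.2]
opening: 0.489
```

Run:
```python
from h import *
p,d=read_camera("side"); c=p[180:250,255:339]
c=np.clip(c.astype(float)*2.2,0,255).astype(np.uint8)
cv2.imwrite("pics/s13.png",cv2.resize(c,(720,600),interpolation=cv2.INTER_CUBIC))
s=env.state(); print(s["t"],s["eef_pos"],s["ft_force"],s["moment"],s["opening"]*95)
```

```text
14.65 [510.59636374  85.03818214 142.23712369] [0.63098807 0.68202401 0.21996669] [-0.07023488  0.16262354  0.05134671] 46.747730614373836
```

View pics/s13.png

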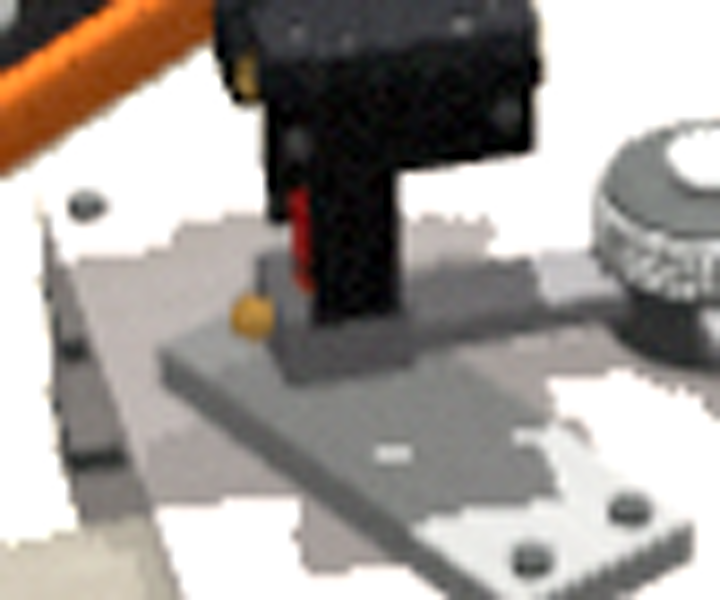

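arm_command(targets=[[[0,0,0],[0,0,-0.01],130],[[0,0,0],[0,0,-0.025],130],[[0,0,0],[0,0,-0.05],130],[[0,0,0],[0,0,-0.09],130],[[0,0,0],[0,0,-0.13],130],[[0,0,0],[0,0,-0.16],130],[[0,0,0],[0,0,-0.16],130]])

```text
t: 15.35
eef_pos: [511.7, 85.1, 307.0]
tcp_rot: [3.141, -0.007, 0.068]
ft_force: [-1.1, -0.3, 0.3]
opening: 0.489
```

arm_command(targets=[[[0,0,0],[0,-0.04,0],130],[[0,0,0],[0,-0.085,0],130],[[0,0,0],[0,-0.13,0],130],[[0,0,0],[0,-0.175,0],130],[[0,0,0],[0,-0.22,0],130],[[0,0,0],[0,-0.25,0],130],[[0,0,0],[0,-0.25,0],130],[[0,0,0],[0,-0.25,0],130]])

```text
t: 16.15
eef_pos: [493.3, 334.6, 301.8]
tcp_rot: [3.141, 0.001, 0.069]
ft_force: [0.6, -0.2, 1.0]
opening: 0.493
```

Run:
```python
from h import *
p,d=read_camera("side"); cv2.imwrite("pics/s14f.png",p); c=p[170:250,250:346]
c=np.clip(c.astype(float)*1.6,0,255).astype(np.uint8)
cv2.imwrite("pics/s14.png",cv2.resize(c,(720,600),interpolation=cv2.INTER_CUBIC))
p2,d=read_camera("top"); cv2.imwrite("pics/t14.png",p2)
s=env.state(); print(s["t"],s["eef_pos"],s["ft_force"],s["opening"]*95)
hsv=cv2.cvtColor(p,cv2.COLOR_BGR2HSV); h,S,V=[hsv[...,i] for i in range(3)]
print(blobs(((h<8)|(h>172))&(S>150)&(V>50),15))
print("head top if home",proj("side",[510.3,85.1,179]),"base front",proj("side",[510.3-2,85.1-10.5,139]),"top if 12 above", proj("side",[510.3,85.1,191]))
```

```text
16.25 [493.73223648 333.52052492 302.22172318] [-0.12620329  0.02340605  0.45697693] 46.480433683186725
[((np.float64(260.01), np.float64(106.87)), (241, 89, 42, 29, 632)), ((np.float64(292.86), np.float64(198.48)), (289, 196, 9, 6, 42)), ((np.float64(293.19), np.float64(206.38)), (289, 203, 9, 8, 63)), ((np.float64(230.48), np.float64(249.27)), (217, 238, 28, 24, 279))]
head top if home [292.8 197. ] base front [293.2 214.3] top if 12 above [292.7 192.5]
```

View pics/s14.png

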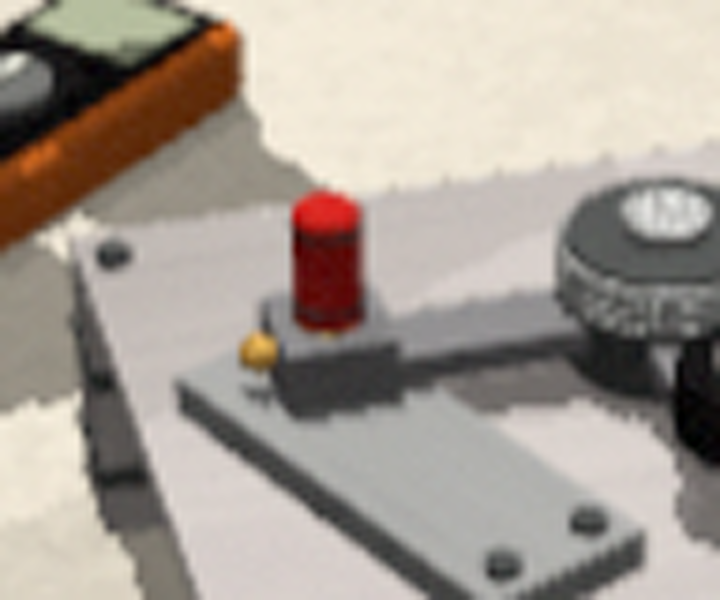

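View pics/t14.png

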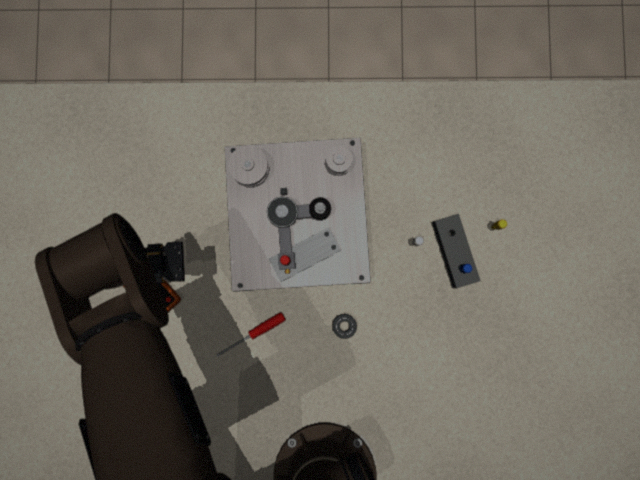

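The side view shows the head sitting on the eye (top face centre at (293,198), home predicts (293,197)), and the arm held back. The top view shows the pin at (285,260), where the lock hole was, and the other objects unmoved.

```bash
python3 -c "
from cell import env
print(env.job_done())"
```

```text
the job is handed in; nothing more can be done
None
```

The tension arm is locked back at about 1.04 rad. The red pin is seated through the eye into the lock plate hole, and the job is handed in at 16.3 s.

- **Moves:** I took the red pin from the stand and put it down through the eye with the arm at rest. I then swung the arm back about the pivot to where the cameras had placed the hole. I pushed the pin down until it stopped, at TCP z 142.6 mm (about 142.8 expected). I let the spring load pass gently onto the plate, opened the gripper and moved clear.
- **Forces:** The wrist readings I took peaked at about 11 N, when the pin seated. The side force fell to about 0 before I released.
- **Last checks:** In the side view the head sits on the eye. Its top face is within 1.5 px of the predicted home position; 12 mm higher would have shown 6 px off. The arm stayed back after release, and in the top view the other bench items look unmoved, though the robot arm partly hid the multimeter.
- **Disagreements:** Nothing failed. The two cameras differed by about 1 to 2 mm on each point, so I shifted the pin about 1 mm from the side view before putting it into the eye.

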